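Rack two grinding rings on their spindle and latch the keeper

TASK

Put the stone-grinding rings away on the stand's spindle: the wide black ring first, right down on the board, then the green ring fully down on top of it. Lower them down the spindle rather than dropping them, as they are brittle; then swing the hinged keeper bar over by its red handle until it rests in its blue catch. Leave the other things on the bench where they are.

Things in the scene. Friction and masses are not known exactly. Their poses are not given: they have to be found in the camera images.
- coarse_ring: Coarse grinding ring to be stored first: black cylinder-shaped ring, yellow band near its top, outer diameter 60 mm, height 28 mm, through hole 25 mm, about 160 g, lying flat on the bench. Origin: centre of its underside, z up along its axis.
- fine_ring: Fine grinding ring, stored second: green, silvery band near its top, outer diameter 50 mm, height 24 mm, through hole 25 mm, about 90 g, lying flat on the bench. Origin: centre of its underside, z up along its axis. It may lie where the coarse ring would and vice versa. Narrower than the ring under it: keep fingertips above its underside when setting it down.
- stand: Storage stand screwed to the bench: wooden board 84 mm (its x) by 250 mm (its y, from -131 to +119 mm), 12 mm thick, turned up to 0.4 rad. Origin on the bench under the spindle's axis; z up. It carries a steel spindle (20 mm diameter), a blue hinge bracket at y = +85 mm and a blue catch at y = -72 mm. A gripper closing along the stand's x clears both.
- spindle_seat (a point): Where the spindle meets the board's upper face (12 mm above the bench), on the spindle's axis; the underside centre of the first ring belongs here, that of the second 28 mm higher. Axes as the stand's.
- spindle_tip (a point): Top of the spindle, 70 mm above the seat; its last 10 mm taper from 20 to 10 mm diameter to lead a ring on.
- keeper (a joint): Angle of the keeper bar (rad): 0 lying level in its catch over the spindle (its lower stop), 1.57 straight up, starts leaning back open at 1.65 to 2.05, upper stop 2.2; open, it stands up to 300 mm above the bench, so pass above or round it. The hinge is stiff: it stays where it is left and takes about 1 to 2 N at the handle to turn, in either direction.
- keeper_hinge (a point): Axis of the keeper bar, 94 mm above the bench, at y = +85 mm of the stand; the axis runs along the stand's x. The blue bracket around it is 33 mm wide in x, 20 mm long in y, its top 106 mm above the bench.
- keeper_handle (a point): Middle of the red handle at the steel keeper bar's free end: barrel 18 mm in diameter, 28 mm long along the stand's x. At angle q it lies 193*cos(q) mm from the hinge axis towards the stand's -y and 193*sin(q) mm above it. Pinched by its end faces from above it turns between the fingers. The bar is 12 mm wide, 10 mm thick; closed, it clears the spindle tip by 7 mm.
- catch (a point): Bottom of the notch of the blue forked catch, 88 mm above the bench, at y = -72 mm of the stand; the closed bar rests in it, its handle 36 mm farther out. The catch is 33 mm wide in x, 14 mm long in y, its two prongs end 108 mm above the bench. Axes as the stand's.
- worn_ring: Bystander: flat terracotta-red worn ring, 45 mm diameter, 14 mm high. Origin under its centre.
- brush: Bystander: brush with wooden handle, 200 mm long, lying flat. Origin under its middle.
- spatula: Bystander: steel spatula with wooden handle, 280 mm long, lying flat. Origin under its middle.
- offcut: Bystander: marble offcut 75 x 55 x 40 mm. Origin under its centre.
- jar: Bystander: amber jar with white lid, 64 mm diameter, 90 mm high. Origin under its centre.
- ruler: Bystander: folded yellow ruler 200 x 30 x 14 mm. Origin under its centre.
- mallet: Bystander: carver's wooden mallet, round head 80 mm diameter and 120 mm long, handle 170 mm, lying. Origin on the bench under the head's end where the handle starts; handle along its -x.
Mind the look-alikes: they are no part of the job. There is more than one size of the fine_ring; the job needs the middle-sized.

How it is judged (in metres and radians):
On the way, in this order (a step that is already met when the one before it is completed fails the run):
1. the black ring sits on the board around the spindle, the keeper still open (horizontal distance between coarse_ring and spindle_seat below 0.0045 m and z of coarse_ring in the frame of spindle_seat between -0.003 and 0.003 m and angle between coarse_ring's own z axis and vertical below 0.08 rad and value of joint keeper above 0.8 rad and linear speed of coarse_ring below 0.03 m/s), for 0.2 s.
2. the green ring sits on the black one around the spindle, the keeper still open (horizontal distance between each of coarse_ring, fine_ring and spindle_seat below 0.0045 m and z of coarse_ring in the frame of spindle_seat between -0.003 and 0.003 m and angle between each of coarse_ring, fine_ring's own z axis and vertical below 0.08 rad and z of fine_ring in the frame of spindle_seat between 0.025 and 0.0315 m and value of joint keeper above 0.8 rad and linear speed of fine_ring below 0.03 m/s), for 0.2 s.
3. the keeper bar lies in its catch (value of joint keeper below 0.05 rad), for 0.2 s.
At the end, for the whole second after the job is handed in: The black ring lies flat on the board (within 3 mm) and the green ring flat on it (underside 25 to 31.5 mm above the board), both around the spindle (axis within 4.5 mm) and at rest, and the keeper bar is closed to within 0.05 rad of its catch and at rest (horizontal distance between each of coarse_ring, fine_ring and spindle_seat below 0.0045 m and z of coarse_ring in the frame of spindle_seat between -0.003 and 0.003 m and angle between each of coarse_ring, fine_ring's own z axis and vertical below 0.08 rad and z of fine_ring in the frame of spindle_seat between 0.025 and 0.0315 m and value of joint keeper below 0.05 rad and linear speed of each of coarse_ring, fine_ring below 0.03 m/s and velocity of joint keeper below 0.05 rad/s); the robot touches nothing.
It fails at once if a ring is dropped down the spindle (faster than 0.6 m/s while on it) ((horizontal distance between coarse_ring and spindle_seat below 0.006 m and z of coarse_ring in the frame of spindle_seat below 0.072 m and linear speed of coarse_ring above 0.6 m/s) or (horizontal distance between fine_ring and spindle_seat below 0.006 m and z of fine_ring in the frame of spindle_seat below 0.072 m and linear speed of fine_ring above 0.6 m/s)).
It fails at once if another thing on the bench is pushed more than 30 mm (distance of any of worn_ring, brush, spatula, offcut, jar, ruler, mallet from where it was at the start of the episode above 0.03 m).
It also fails if it takes over 72 s, if anything falls off the work surface, if the arm or the gripper's body presses on something with over 40 N, if the wrist force passes 120 N, or if a joint passes its speed limit or range.

ROBOT

A 6-joint arm with a two-finger parallel gripper is mounted at the origin on the work surface. World frame = base frame: x ahead of the robot, y to its left, z up, the work surface at z = 0. Lengths are in m, angles in degrees, forces in N, time in s.
With the tool pointing down it reaches from about 0.375 to 0.9 m from the base axis. Payload 3.1 kg.
Tool frame: the origin (TCP) lies on the centre line of the jaws, within the pads' length; the fingertips stand finger_overhang ahead of it and the grasp point (between the pads) lies 5 mm behind it (finger_overhang is the distance from the TCP to the fingertips, in m); z points along the fingers, y is the line along which they close (so a half turn about z gives the same grasp; the last joint's range is limited). The gripper opens to 87 mm and grips with 3 to 60 N. Pads are 19 mm wide; open, the fingers measure 117 mm over their backs; the gripper's body (75 mm by 190 mm) begins 51 mm behind the grasp point.
Start: joints at [56.866, 30.224, 82.088, -0, 67.689, -10.227], TCP at [0.243, 0.576, 0.237] pointing down, gripper open.
Joint ranges: [-176.69, 176.69], [-43.24, 126.21], [12.49, 139.97], [-82, 262], [0, 151.66], [-163.58, 163.58]. Speed limits (degrees/s): [159.86, 159.86, 180, 180, 180, 180].

INTERFACE

Orientations are given as a 3x3 rotation matrix whose columns are the frame's x, y, z axes.
In Python, from rig import read_state, capture, calibration, hand_in, finger_overhang gives the robot as it stands.
- The arm moves only by the tool send_rows, never from a script. Its argument "plan" is a list of rows, each a list of 5 numbers: the closure in counts, from 0 (fully open) to 255 (shut), then the shift along the tool's x, y, z in m, then the turn about the tool's z in rad. A call has 1 to 20 rows; each row shifts and turns the commanded pose from where the row before left it, along the tool's axes as they then stand; what a row does not reach is not made up. A row lasts 1/12 s, in which the tool goes at most 41.7 mm and 7.16 degrees, less where a joint would pass 70% of its speed; a pose out of reach is approached as far as the arm can. A call is refused whole if a number of a shift passes 0.0417 or a number of a turn 0.125, either way. A call with a gripper value outside its range is refused whole. The fingers move at their own pace and stop on an object; the grip force is fixed at half the most. Time passes only in rows, so rows that do not move let the fingers close. It gives the time, the measured TCP pose, the force, the opening and the grip force at its end, in the units of the state.
- read_state(): the state, without advancing time (a new reading comes with each control period).
- capture(name): name is "scene" or "top"; returns (picture, depth): 384x512x3 uint8, blue, green, red; 384x512 float32, m along the optical axis (not along the pixel's ray), 0 where there is no reading.
- calibration(name): a dict with "fx", "fy", "cx", "cy" (pixels), "dist_coeffs" ([k1, k2, p1, p2, k3] as OpenCV has them; the pictures are not rectified), "xyz" and "rotation" of the camera in the world. Camera axes: x right, y down, z forward; pixel columns grow to the right and rows downward; lengths in m; the calibration is good to about 2 mm. A picture is of the moment at which its call begins. calibration takes no time and is no camera call.
- hand_in(): hands the job in; it is judged then, once.
The state is a dict: "time_s": time; "joint_positions": joint angles; "qvel": joint speeds; "tau": joint torques, N m; "position": TCP position; "tcp_rot": TCP orientation; "force": force on the tool from outside, world axes, zero at the start; "moment": the same for the moment, N m; "opening": opening from 0.0 (shut) to 1.0 (fully open); "grasp_force": force on a finger pad.
Only numpy, scipy, OpenCV 4.12 (cv2) and the standard library are available. Lean on these libraries where they do the work, as an engineer would, in place of code of your own. Each camera call takes 0.05 s, during which the arm holds its last target. There are 200 camera calls.

## Working session

There is one attempt and no reset: what is moved stays moved. The work goes in short steps, Python scripts to look and compute and a tool call to move; the robot and the scene stay as the last step left them, time stands still between calls to the robot, and variables do not carry over. Pictures are saved under pics/ and viewed, at most 10 in all, crops included, and the job is handed in when it is done.

Besides the shell and the picture viewer there is one more tool, called after "Request:" as name([rows], argument=value, ...), one row to a line, values as JSON. send_rows: Moves the arm, as the interface text tells. Its arguments: {"type":"object","properties":{"plan":{"type":"array","items":{"type":"array","items":{"type":"number"}}}},"required":["plan"]}

```bash
mkdir -p pics; ls
cat > h.py <<'E'
import numpy as np, cv2
from rig import *
def snap(n,tag):
    im,d=capture(n); cv2.imwrite(f'pics/{tag}.png',im); np.save(f'pics/{tag}.npy',d); return im,d
def px2w(n,u,v,depth=None,z=None):
    c=calibration(n);K=np.array([[c['fx'],0,c['cx']],[0,c['fy'],c['cy']],[0,0,1]])
    p=cv2.undistortPoints(np.array([[[u,v]]],float),K,np.array(c['dist_coeffs']))[0,0]
    r=np.array(c['rotation'])@np.array([p[0],p[1],1]);o=np.array(c['xyz'])
    return o+r*(depth if depth is not None else (z-o[2])/r[2])
def cloud(n,d):
    v,u=np.mgrid[0:384,0:512];c=calibration(n);K=np.array([[c['fx'],0,c['cx']],[0,c['fy'],c['cy']],[0,0,1]])
    p=cv2.undistortPoints(np.stack([u,v],-1).reshape(-1,1,2).astype(float),K,np.array(c['dist_coeffs'])).reshape(384,512,2)
    return (np.dstack([p,np.ones((384,512))])*d[...,None])@np.array(c['rotation']).T+np.array(c['xyz'])
E
python3 - <<'E'
from h import *
for n in('scene','top'):
    im,d=snap(n,n+'0'); c=calibration(n); print(n,c['xyz'],np.round(c['rotation'],3).tolist(),c['fx'])
    cv2.imwrite(f'pics/{n}0b.png',cv2.resize(im,(800,600),interpolation=cv2.INTER_CUBIC))
s=read_state();print(s['time_s'],s['position'],np.round(s['tcp_rot'],3).tolist(),s['force'],s['opening'],finger_overhang)
E
```

```text
pics
scene [ 1.05068458 -0.5452491   0.923256  ] [[0.742, 0.503, -0.444], [0.671, -0.568, 0.477], [-0.013, -0.651, -0.759]] 403.71308617418487
top [0.28702523 0.02360221 1.50309297] [[-0.132, -0.971, 0.201], [-0.991, 0.129, -0.027], [-0.0, -0.203, -0.979]] 430.4717070806913
0.1 [0.24291448 0.57519999 0.2356599 ] [[-0.921, 0.389, -0.001], [0.389, 0.921, -0.002], [0.0, -0.002, -1.0]] [-0.22224222  0.28432076 -0.1053962 ] 0.9975462166159725 0.014
```

View pics/scene0b.png

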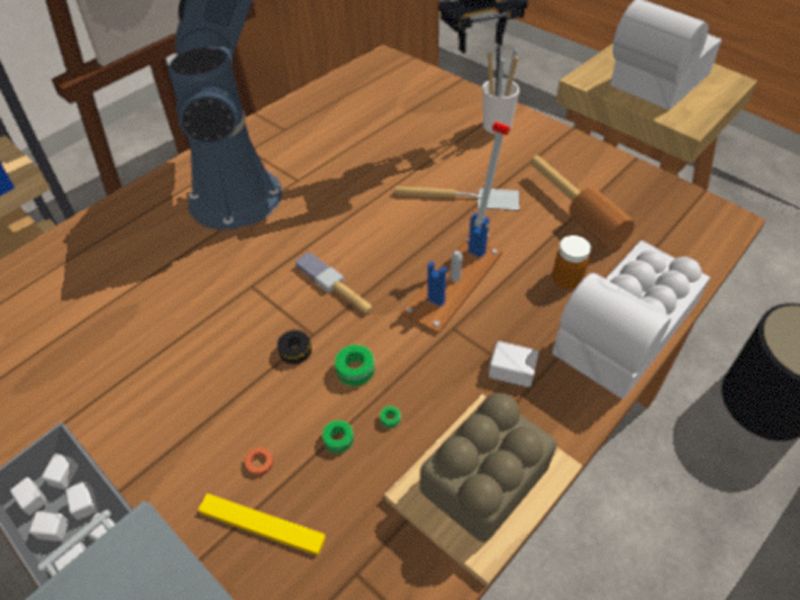

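View pics/top0b.png

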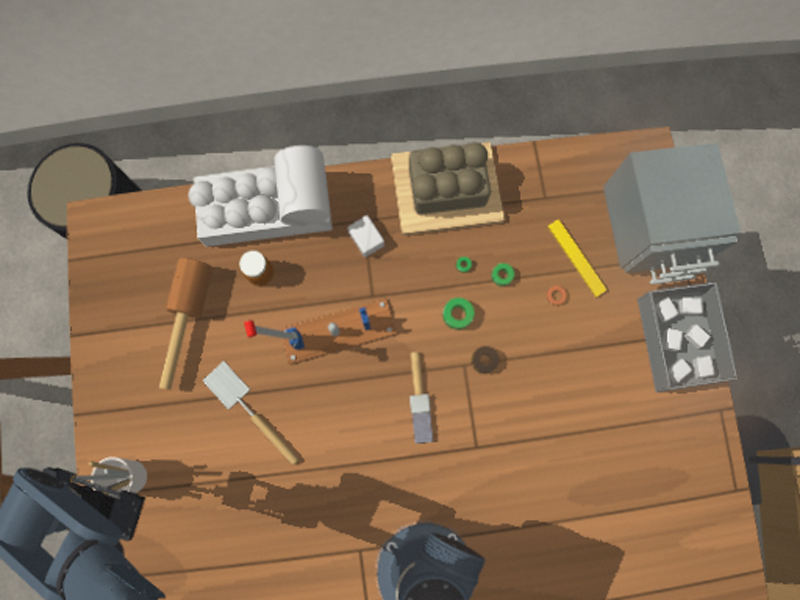

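Scene (800 px view): black ring (294,346), green rings: large (355,365), middle (338,436), small (390,416); stand spindle (456,266), catch (437,284), hinge (479,235), red handle (501,128). Top view agrees: black (487,360), middle green (503,274).

```bash
cat > m.py <<'E'
from h import *
def circ(P):
    c,r=cv2.minEnclosingCircle(P[:,:2].astype(np.float32)); return np.round(c,4),round(r*2,4)
def run(tag):
  for n in('scene','top'):
    im=cv2.imread(f'pics/{n}{tag}.png');d=np.load(f'pics/{n}{tag}.npy');W=cloud(n,d)
    hsv=cv2.cvtColor(im,cv2.COLOR_BGR2HSV);H,S,V=[hsv[...,i].astype(int) for i in range(3)]
    box=(W[...,0]>.3)&(W[...,0]<.95)&(abs(W[...,1])<.6)&(d>0)
    for col,m in dict(green=(abs(H-65)<15)&(S>120),blue=(abs(H-112)<12)&(S>150),red=((H<4)|(H>176))&(S>200)&(V>150),black=(V<75)&(S<110)&(W[...,2]>.012)&(W[...,2]<.05)).items():
        k,lab,st,_=cv2.connectedComponentsWithStats((m&box).astype(np.uint8),connectivity=8)
        for i in range(1,k):
            if st[i,4]<12: continue
            P=W[lab==i]; zt=np.percentile(P[:,2],90); T=P[P[:,2]>zt-.005]
            u,v=st[i,0]+st[i,2]/2,st[i,1]+st[i,3]/2
            print(n,col,(u,v),st[i,4],'ztop',round(zt,4),'circ',*circ(T),'mean',np.round(T.mean(0),4))
if __name__=='__main__': run('0')
E
python3 m.py
python3 - <<'E'
from h import *
s=cv2.imread('pics/scene0.png')[120:240,160:350];t=cv2.imread('pics/top0.png')[160:250,150:350]
a=cv2.resize(s,(760,480),interpolation=cv2.INTER_CUBIC);cv2.imwrite('pics/ca.png',a)
cv2.imwrite('pics/cb.png',cv2.resize(t,(800,360),interpolation=cv2.INTER_CUBIC))
E
```

```text
scene green (np.float64(227.0), np.float64(234.0)) 462 ztop 0.0342 circ [ 0.5469 -0.1518] 0.0693 mean [ 0.5477 -0.1532  0.0325]
scene green (np.float64(249.5), np.float64(267.0)) 121 ztop 0.0184 circ [ 0.6595 -0.1831] 0.0337 mean [ 0.6614 -0.1829  0.0166]
scene green (np.float64(216.0), np.float64(279.5)) 288 ztop 0.0255 circ [ 0.6244 -0.267 ] 0.0498 mean [ 0.625  -0.2671  0.0237]
scene blue (np.float64(306.5), np.float64(151.5)) 163 ztop 0.0893 circ [0.5343 0.2061] 0.029 mean [0.5399 0.2054 0.096 ]
scene blue (np.float64(280.0), np.float64(182.0)) 187 ztop 0.0985 circ [0.5555 0.0559] 0.03 mean [0.558  0.0531 0.1029]
scene red (np.float64(321.0), np.float64(81.5)) 20 ztop 0.2888 circ [0.5254 0.2604] 0.0219 mean [0.5257 0.2601 0.287 ]
scene black (np.float64(188.0), np.float64(220.5)) 234 ztop 0.0303 circ [ 0.4358 -0.1962] 0.058 mean [ 0.4372 -0.1981  0.0284]
scene black (np.float64(42.5), np.float64(284.5)) 80 ztop 0.0463 circ [ 0.3152 -0.5895] 0.0207 mean [ 0.3144 -0.5893  0.0459]
scene black (np.float64(291.0), np.float64(329.5)) 80 ztop 0.0489 circ [ 0.8541 -0.2538] 0.1155 mean [ 0.8512 -0.2561  0.0475]
top green (np.float64(297.0), np.float64(169.5)) 47 ztop 0.0203 circ [ 0.6594 -0.177 ] 0.0333 mean [ 0.6605 -0.1786  0.0181]
top green (np.float64(322.0), np.float64(175.5)) 93 ztop 0.0284 circ [ 0.6244 -0.2627] 0.0476 mean [ 0.6246 -0.2613  0.0266]
top green (np.float64(293.5), np.float64(200.0)) 192 ztop 0.0387 circ [ 0.547 -0.148] 0.0644 mean [ 0.5479 -0.1473  0.0366]
top blue (np.float64(233.5), np.float64(203.0)) 22 ztop 0.1103 circ [0.553  0.0585] 0.0307 mean [0.5513 0.0593 0.1097]
top red (np.float64(159.5), np.float64(210.5)) 38 ztop 0.2934 circ [0.5227 0.2675] 0.0234 mean [0.5236 0.2671 0.2914]
```

View pics/cb.png

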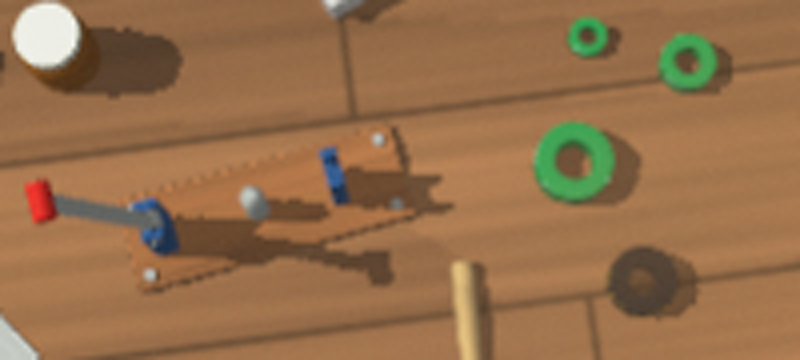

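View pics/ca.png

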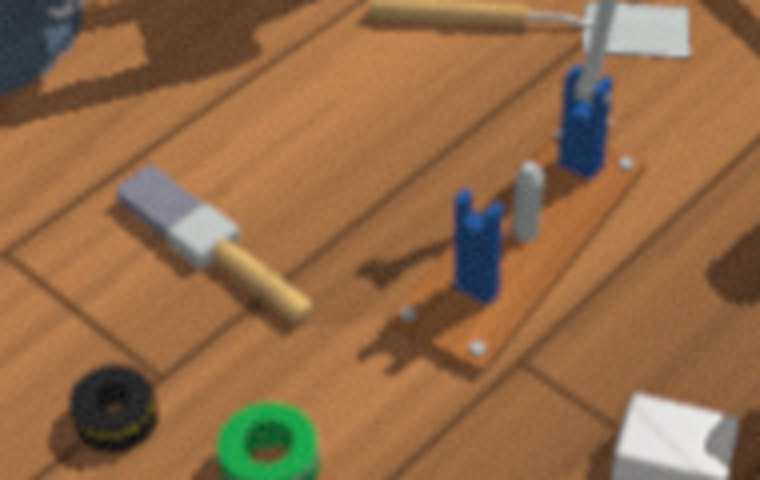

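Run:
```python
from h import *
g=lambda n,u,v,z:np.round(px2w(n,u,v,z=z)[:2],4)
A=g('top',244.5,195,.013);B=g('top',249.25,211,.013);C=g('top',187.5,228.75,.013)
print('top',A,B,C,(A+C)/2,'dist',np.linalg.norm(B-C),np.linalg.norm(A-B),'yaw',np.arctan2(*(C-B)[::-1])-np.pi/2)
a=g('scene',262,198.5,.013);b=g('scene',279.25,206.75,.013);c=g('scene',316.5,160.5,.013)
print('scene',a,b,c,(a+c)/2,np.linalg.norm(c-b),np.linalg.norm(a-b),np.arctan2(*(c-b)[::-1])-np.pi/2)
print('tip',g('scene',292.75,162.0,.082),g('top',212,207,.082))
for n in('scene','top'):
    d=np.load(f'pics/{n}0.npy');W=cloud(n,d)
    m=(abs(W[...,0]-.54)<.03)&(abs(W[...,1]-.122)<.03)&(W[...,2]>.03)&(W[...,2]<.09);P=W[m];print(n,len(P),np.round(P.mean(0),4),np.round(P.min(0),4),np.round(P.max(0),4))
    for lo in(.03,.045,.06,.07): 
        Q=P[(P[:,2]>lo)&(P[:,2]<lo+.015)]
        if len(Q):print(lo,len(Q),np.round(Q.mean(0),4))
    v,u=np.nonzero(m);print(u.min(),u.max(),v.min(),v.max())
```

```text
top [0.5907 0.0175] [0.5317 0.0082] [0.4977 0.23  ] [0.5442  0.12375] dist 0.2243908197765675 0.05972846892395624 yaw 0.1521072128422194
scene [0.5328 0.0063] [0.5908 0.0163] [0.5571 0.238 ] [0.54495 0.12215] 0.22424669451298493 0.05885575587824859 0.1508524155979718
tip [0.5461 0.1274] [0.5503 0.131 ]
scene 93 [0.546  0.1213 0.0584] [0.5338 0.1149 0.03  ] [0.5546 0.1317 0.084 ]
0.03 23 [0.5468 0.1206 0.0372]
0.045 24 [0.5458 0.1202 0.0524]
0.06 26 [0.5468 0.121  0.0673]
0.07 29 [0.5455 0.1236 0.0764]
288 294 161 176
top 41 [0.5404 0.1289 0.0701] [0.5332 0.1196 0.0356] [0.552  0.14   0.0866]
0.03 3 [0.5344 0.1291 0.037 ]
0.045 6 [0.5377 0.1285 0.0522]
0.06 13 [0.5406 0.1283 0.07  ]
0.07 23 [0.5425 0.1295 0.0779]
210 216 207 214
```

Request:
send_rows([
  [0, 0, 0, 0, 0.102],
  [0, 0, 0, 0, 0.102],
  [0, 0, 0, 0, 0.102],
  [0, 0, 0, 0, 0.102],
  [0, 0, 0, 0, 0.102],
  [0, 0, 0, 0, 0.102],
  [0, 0, 0, 0, 0.102],
  [0, 0, 0, 0, 0.102],
  [0, 0, 0, 0, 0.102],
  [0, 0, 0, 0, 0.102],
  [0, 0, 0, 0, 0],
])

```text
time_s: 1.02
position: [0.243, 0.5754, 0.236]
tcp_rot: [[-0.149, 0.989, -0.001], [0.989, 0.149, -0.001], [-0.001, -0.001, -1.0]]
force: [-0.7, -0.7, 0.1]
opening: 0.999
grasp_force: 0.0
```

```bash
cat >> h.py <<'E'
def to(x,y,z,yaw=.1515):
    s=read_state();R=np.array(s['tcp_rot']);p=np.array(s['position'])
    h=np.arctan2(R[1,1],R[0,1])
    print('t',round(s['time_s'],2),'pos',np.round(p,4),'shift',np.round(R.T@(np.array([x,y,z])-p),4),'turn',round(h-yaw,4),'tilt',np.round(R[:,2],4),'F',np.round(s['force'],1),'open',round(s['opening'],3),'g',round(float(np.max(s['grasp_force'])),1),'q',np.round(s['joint_positions'],0))
E
python3 - <<'E'
from h import *
# ring centres by hull ellipse fit of masks, both cameras
to(.42,.05,.25)
for n,gc,bc in(('scene',(216,279.5),(188,220.5)),('top',(322,175.5),(311,230.5))):
    im=cv2.imread(f'pics/{n}0.png');d=np.load(f'pics/{n}0.npy');W=cloud(n,d)
    for nm,c,h in(('green',gc,.024),('black',bc,.028)):
        m=(W[...,2]>h-.006)&(W[...,2]<h+.012);v,u=np.nonzero(m);k=(abs(u-c[0])<25)&(abs(v-c[1])<25);P=W[v[k],u[k]]
        q,r=cv2.minEnclosingCircle(P[:,:2].astype(np.float32));print(n,nm,k.sum(),np.round(q,4),2*r,np.round((P.max(0)+P.min(0))/2,4), 'px',u[k].min(),u[k].max(),v[k].min(),v[k].max())
E
```

```text
t 1.02 pos [0.243  0.5754 0.236 ] shift [-0.5459  0.0968 -0.0136] turn -0.0022 tilt [-7.e-04 -1.e-03 -1.e+00] F [-0.7 -0.7  0.1] open 0.999 g 0.0 q [57. 30. 82.  0. 68. 48.]
scene green 224 [ 0.6241 -0.2669] 0.05115260183811188 [ 0.625  -0.2662  0.0237] px 206 225 269 286
scene black 255 [ 0.4358 -0.1961] 0.06286574900150299 [ 0.4358 -0.1959  0.0277] px 177 198 211 228
top green 143 [ 0.6018 -0.2168] 0.14874005317687988 [ 0.6058 -0.2265  0.027 ] px 298 328 166 200
top black 239 [ 0.473  -0.1671] 0.14175942540168762 [ 0.4689 -0.1723  0.0309] px 287 318 206 238
```

Request:
send_rows([
  [0, -0.03, 0.0054, -0.001, 0],
  [0, -0.03, 0.0054, -0.001, 0],
  [0, -0.03, 0.0054, -0.001, 0],
  [0, -0.03, 0.0054, -0.001, 0],
  [0, -0.03, 0.0054, -0.001, 0],
  [0, -0.03, 0.0054, -0.001, 0],
  [0, -0.03, 0.0054, -0.001, 0],
  [0, -0.03, 0.0054, -0.001, 0],
  [0, -0.03, 0.0054, -0.001, 0],
  [0, -0.03, 0.0054, -0.001, 0],
  [0, -0.03, 0.0054, -0.001, 0],
  [0, -0.03, 0.0054, -0.001, 0],
  [0, -0.03, 0.0054, -0.001, 0],
  [0, -0.03, 0.0054, -0.001, 0],
  [0, -0.03, 0.0054, -0.001, 0],
  [0, -0.03, 0.0054, -0.001, 0],
  [0, -0.03, 0.0054, -0.001, 0],
  [0, -0.03, 0.0054, -0.001, 0],
])

```text
time_s: 2.52
position: [0.4206, 0.055, 0.2546]
tcp_rot: [[-0.153, 0.988, -0.0], [0.988, 0.153, 0.0], [0.0, -0.0, -1.0]]
force: [1.6, 0.4, -0.2]
opening: 0.997
grasp_force: 0.0
```

Run:
```python
from h import *
to(.4365,-.195,.10)
print(px2w('top',311,230.5,z=.028),px2w('top',310.5,230.5,z=.028),px2w('scene',188,220,z=.024))
im=cv2.imread('pics/top0.png')[215:247,292:330];cv2.imwrite('pics/bk.png',cv2.resize(im,(760,640)[:2] and (608,512),interpolation=cv2.INTER_CUBIC))
```

```text
t 2.52 pos [0.4206 0.055  0.2546] shift [-0.2495 -0.0226  0.1546] turn 0.0023 tilt [-1.e-04  1.e-04 -1.e+00] F [ 1.6  0.4 -0.2] open 0.997 g 0.0 q [ -8.  13. 108.   0.  59. -17.]
[ 0.43350097 -0.19374129  0.028     ] [ 0.43373403 -0.19202611  0.028     ] [ 0.43686635 -0.1952773   0.024     ]
```

View pics/bk.png

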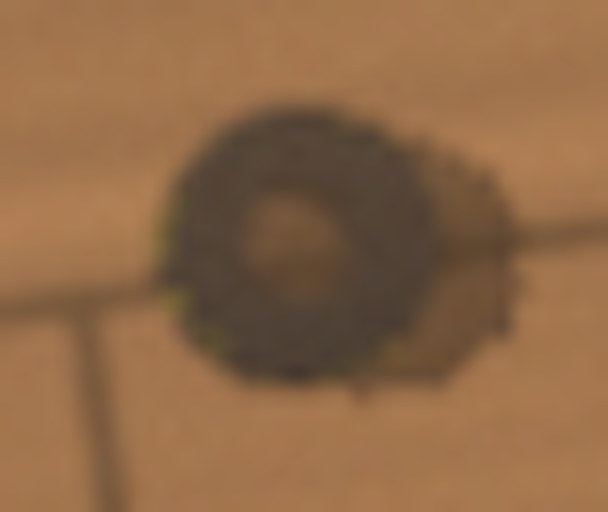

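The ring's top face is centred at about pixel (310.6, 229.5) of the top image, so at roughly (0.436, -0.1945).

Request:
send_rows([
  [0, -0.031, -0.0029, 0, 0],
  [0, -0.031, -0.0029, 0, 0],
  [0, -0.031, -0.0029, 0.01, 0],
  [0, -0.031, -0.0029, 0.02, 0],
  [0, -0.031, -0.0029, 0.03, 0],
  [0, -0.031, -0.0029, 0.03, 0],
  [0, -0.031, -0.0029, 0.03, 0],
  [0, -0.031, -0.0029, 0.03, 0],
  [0, 0, 0, 0.005, -0.002],
  [0, 0, 0, 0, 0],
  [0, 0, 0, 0, 0],
])

```text
time_s: 3.43
position: [0.434, -0.187, 0.1036]
tcp_rot: [[-0.153, 0.988, -0.002], [0.988, 0.153, 0.002], [0.002, -0.002, -1.0]]
force: [-0.1, -1.0, 0.0]
opening: 1.0
grasp_force: 0.0
```

Run:
```python
from h import *
to(.436,-.1945,.019)
```

```text
t 3.43 pos [ 0.434  -0.187   0.1036] shift [-0.0079  0.001   0.0846] turn 0.0023 tilt [-0.0018  0.0017 -1.    ] F [-0.1 -1.   0. ] open 1.0 g 0.0 q [-37.  32. 110.   0.  38. -46.]
```

Request:
send_rows([
  [0, -0.004, 0.0005, 0.02, 0.0023],
  [0, -0.004, 0.0005, 0.02, 0],
  [0, 0, 0, 0.02, 0],
  [0, 0, 0, 0.015, 0],
  [0, 0, 0, 0.008, 0],
  [0, 0, 0, 0, 0],
  [0, 0, 0, 0, 0],
])

```text
time_s: 4.02
position: [0.4373, -0.1948, 0.0218]
tcp_rot: [[-0.152, 0.988, 0.001], [0.988, 0.152, -0.0], [-0.001, 0.001, -1.0]]
force: [-0.4, -0.6, 0.2]
opening: 1.0
grasp_force: 0.0
```

Run:
```python
from h import *
to(.436,-.1945,.019)
```

```text
t 4.02 pos [ 0.4373 -0.1948  0.0218] shift [ 0.0005 -0.0012  0.0028] turn 0.001 tilt [ 7.e-04 -5.e-04 -1.e+00] F [-0.4 -0.6  0.2] open 1.0 g 0.0 q [-37.  42. 112.   0.  27. -46.]
```

Request:
send_rows([
  [0, 0, -0.001, 0.0025, 0],
  [0, 0, 0, 0, 0],
  [255, 0, 0, 0, 0],
  [255, 0, 0, 0, 0],
  [255, 0, 0, 0, 0],
  [255, 0, 0, 0, 0],
  [255, 0, 0, 0, 0],
  [255, 0, 0, 0, 0],
])

```text
time_s: 4.68
position: [0.4359, -0.1957, 0.0185]
tcp_rot: [[-0.15, 0.989, 0.0], [0.989, 0.15, -0.0], [-0.0, 0.0, -1.0]]
force: [-0.5, -1.1, 1.5]
opening: 0.68
grasp_force: 30.0
```

Run:
```python
from h import *
to(.5434,.1285,.14)
```

```text
t 4.68 pos [ 0.4359 -0.1957  0.0185] shift [ 0.3044  0.1549 -0.1215] turn -0.001 tilt [ 1.e-04 -1.e-04 -1.e+00] F [-0.5 -1.1  1.5] open 0.68 g 30.0 q [-38.  42. 112.   0.  26. -46.]
```

Request:
send_rows([
  [255, 0, 0, -0.01, 0],
  [255, 0, 0, -0.025, 0],
  [255, 0, 0, -0.035, 0],
  [255, 0, 0, -0.035, 0],
  [255, 0.02, 0.01, -0.03, 0],
  [255, 0.025, 0.0125, -0.006, 0],
  [255, 0.03, 0.0155, 0, 0],
  [255, 0.03, 0.0155, 0, 0],
  [255, 0.03, 0.0155, 0, 0],
  [255, 0.03, 0.0155, 0, 0],
  [255, 0.03, 0.0155, 0, 0],
  [255, 0.03, 0.0155, 0, 0],
  [255, 0.03, 0.0155, 0, 0],
  [255, 0.025, 0.0125, 0, 0],
  [255, 0.015, 0.007, 0, 0],
  [255, 0.008, 0.004, 0, 0],
  [255, 0, 0, 0, 0],
  [255, 0, 0, 0, 0],
  [255, 0, 0, 0, 0],
])

```text
time_s: 6.27
position: [0.5424, 0.1261, 0.1593]
tcp_rot: [[-0.149, 0.989, -0.001], [0.989, 0.149, -0.001], [-0.0, -0.001, -1.0]]
force: [0.3, -0.5, -2.1]
opening: 0.679
grasp_force: 30.0
```

Run:
```python
from h import *
to(.5434,.1285,.14)
s,_=snap('scene','scene1');t,_=snap('top','top1')
a=cv2.resize(s[100:220,230:350],(560,560),interpolation=cv2.INTER_CUBIC)
cv2.imwrite('pics/c1.png',a)
```

```text
t 6.27 pos [0.5424 0.1261 0.1593] shift [0.0022 0.0014 0.0193] turn -0.0016 tilt [-1.3e-03 -5.0e-04 -1.0e+00] F [ 0.3 -0.5 -2.1] open 0.679 g 30.0 q [ 2. 31. 96. -0. 53. -7.]
```

View pics/c1.png

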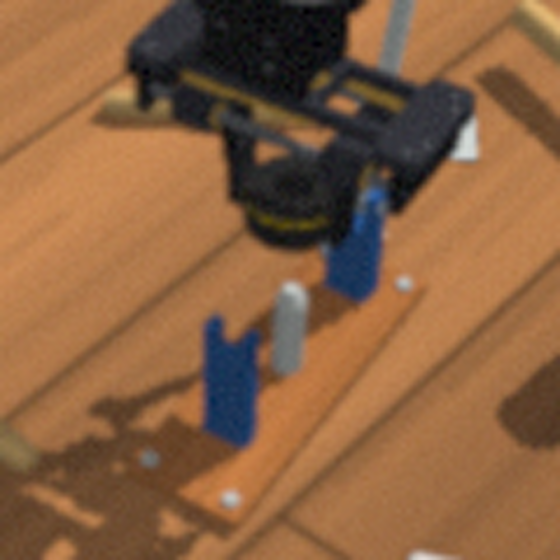

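The scene picture shows the ring (crop columns 247–338, bottom row ~247) held above the spindle tip (291,285). I'll check both against their projections.

```bash
cat >> h.py <<'E'
def proj(n,P):
    c=calibration(n);K=np.array([[c['fx'],0,c['cx']],[0,c['fy'],c['cy']],[0,0,1]]);R=np.array(c['rotation']).T
    return cv2.projectPoints(np.array(P,float),cv2.Rodrigues(R)[0],-R@np.array(c['xyz']),K,np.array(c['dist_coeffs']))[0][:,0]
def cyl(x,y,r,z): a=np.linspace(0,2*np.pi,90);return np.c_[x+r*np.cos(a),y+r*np.sin(a),0*a+z]
E
python3 - <<'E'
from h import *
f=lambda p:np.round((p-[230,100]+.5)*4.667-.5,1)
q=f(proj('scene',cyl(.5424,.1261,.03,.1405)));print('ring bottom',q.min(0),q.max(0))
q=f(proj('scene',np.r_[cyl(.5434,.1285,.01,.012),cyl(.5434,.1285,.01,.072),cyl(.5434,.1285,.005,.082)]));print('spindle',q.min(0),q.max(0))
print(f(proj('scene',[[.5434,.1285,.012],[.5434,.1285,.082],[.5434-.0109,.1285-.071,.108],[.5434-.0129,.1285+.084,.106]])))
im=cv2.imread('pics/top1.png');cv2.imwrite('pics/c2.png',cv2.resize(im[150:260,140:300],(800,550),interpolation=cv2.INTER_CUBIC))
E
```

```text
ring bottom [243.2 188. ] [342.2 255.7]
spindle [272.8 282.6] [307.6 374.9]
[[288.  363.6]
 [292.5 288.2]
 [205.6 311.7]
 [361.  183.6]]
```

Run:
```python
from h import *
def panel(tag,cx,cy,x,y,z):
    u0,v0=int(cx-22),int(cy-22);im=cv2.imread(f'pics/{tag}.png')[v0:v0+44,u0:u0+44];im=cv2.resize(im,(396,396),interpolation=cv2.INTER_CUBIC)
    im=np.clip(im.astype(float)*1.6+15,0,255).astype(np.uint8)
    for r,dz,c in((.03,0,(255,255,0)),(.03,.028,(255,0,255)),(.0125,.028,(255,0,255))):
        q=(proj(tag[:-1],cyl(x,y,r,z+dz))-[u0,v0]+.5)*9-.5;cv2.polylines(im,[np.round(q).astype(int)],True,c,1)
    return im
cv2.imwrite('pics/ov.png',np.hstack([panel('scene0',188,220,.436,-.1945,0),panel('scene1',292,147,.5424,.1261,.1408)]))
```

```text
(no output)
```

View pics/ov.png

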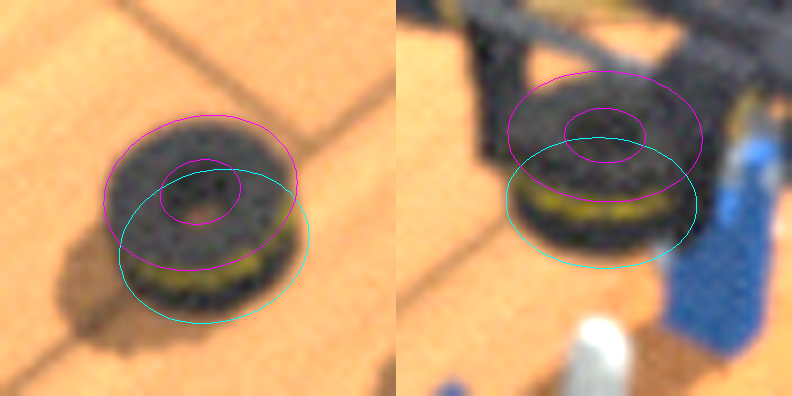

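The overlay shows the outlines agreeing to within about 2 mm in both pictures. I'll lower the ring gently and watch the forces.

Request:
send_rows([
  [255, 0.0022, 0.0014, 0.01, 0],
  [255, 0, 0, 0.015, 0],
  [255, 0, 0, 0.015, 0],
  [255, 0, 0, 0.01, 0],
  [255, 0, 0, 0.01, 0],
  [255, 0, 0, 0.008, 0],
  [255, 0, 0, 0.008, 0],
  [255, 0, 0, 0, 0],
])

```text
time_s: 7.03
position: [0.5433, 0.1294, 0.0818]
tcp_rot: [[-0.15, 0.989, -0.003], [0.989, 0.15, -0.0], [0.0, -0.003, -1.0]]
force: [-0.1, 0.5, -1.0]
opening: 0.685
grasp_force: 30.0
```

Run:
```python
from h import *
to(.5434,.1285,.0305)
```

```text
t 7.03 pos [0.5433 0.1294 0.0818] shift [-0.0009  0.0001  0.0513] turn -0.001 tilt [-2.8e-03 -1.0e-04 -1.0e+00] F [-0.1  0.5 -1. ] open 0.685 g 30.0 q [ 2. 38. 99. -0. 43. -7.]
```

Request:
send_rows([
  [255, 0, 0, 0.01, 0],
  [255, 0, 0, 0.01, 0],
  [255, 0, 0, 0.01, 0],
  [255, 0, 0, 0.01, 0],
  [255, 0, 0, 0.005, 0],
  [255, 0, 0, 0.003, 0],
  [255, 0, 0, 0, 0],
  [255, 0, 0, 0, 0],
])

```text
time_s: 7.7
position: [0.5443, 0.1296, 0.0353]
tcp_rot: [[-0.15, 0.989, -0.0], [0.989, 0.15, -0.0], [-0.0, -0.0, -1.0]]
force: [0.2, -0.6, -1.6]
opening: 0.68
grasp_force: 30.0
```

Run:
```python
from h import *
to(.5434,.1285,.0305)
```

```text
t 7.7 pos [0.5443 0.1296 0.0353] shift [-0.0009 -0.001   0.0048] turn -0.0008 tilt [-0. -0. -1.] F [ 0.2 -0.6 -1.6] open 0.68 g 30.0 q [  2.  43. 100.  -0.  38.  -7.]
```

Request:
send_rows([
  [255, 0, -0.001, 0.002, 0],
  [255, 0, 0, 0.001, 0],
  [255, 0, 0, 0.001, 0],
  [255, 0, 0, 0.0005, 0],
  [255, 0, 0, 0, 0],
])

```text
time_s: 8.12
position: [0.5432, 0.1294, 0.031]
tcp_rot: [[-0.15, 0.989, 0.0], [0.989, 0.15, 0.0], [-0.0, 0.0, -1.0]]
force: [-0.4, -0.7, -2.5]
opening: 0.683
grasp_force: 30.0
```

Request:
send_rows([
  [255, 0, 0, 0.0005, 0],
  [255, 0, 0, 0.0005, 0],
  [255, 0, 0, 0, 0],
])

```text
time_s: 8.37
position: [0.5434, 0.1294, 0.0305]
tcp_rot: [[-0.15, 0.989, 0.0], [0.989, 0.15, -0.0], [-0.0, 0.0, -1.0]]
force: [-0.8, 1.0, 3.9]
opening: 0.685
grasp_force: 30.0
```

Request:
send_rows([
  [0, 0, 0, 0, 0],
  [0, 0, 0, 0, 0],
  [0, 0, 0, 0, 0],
  [0, 0, 0, 0, 0],
  [0, 0, 0, -0.01, 0],
  [0, 0, 0, -0.02, 0],
  [0, 0, 0, -0.03, 0],
  [0, 0, 0, -0.035, 0],
  [0, 0, 0, -0.035, 0],
  [0, 0, 0, 0, 0],
])

```text
time_s: 9.2
position: [0.5477, 0.1298, 0.1671]
tcp_rot: [[-0.15, 0.989, 0.014], [0.989, 0.15, 0.001], [-0.002, 0.014, -1.0]]
force: [1.4, -0.4, -0.1]
opening: 0.998
grasp_force: 0.0
```

Run:
```python
from h import *
to(.6245,-.265,.10)
s,_=snap('scene','scene2')
im=cv2.imread('pics/scene0.png')[260:300,190:245];cv2.imwrite('pics/c3.png',np.hstack([cv2.resize(im,(396,396)),cv2.resize(s[100:220,230:350],(396,396),interpolation=cv2.INTER_CUBIC)]))
u0,v0=190,255
im=cv2.resize(cv2.imread('pics/scene0.png')[v0:v0+44,u0:u0+44],(396,396),interpolation=cv2.INTER_CUBIC)
for z in(0,.024):
    q=(proj('scene',cyl(.6245,-.265,.025,z))-[u0,v0]+.5)*9-.5;cv2.polylines(im,[np.round(q).astype(int)],True,(255,0,255),1)
im2=cv2.resize(s[100:220,230:350],(396,396),interpolation=cv2.INTER_CUBIC)
cv2.imwrite('pics/c3.png',np.hstack([im,im2]))
```

```text
t 9.2 pos [0.5477 0.1298 0.1671] shift [-0.4017  0.0157  0.0679] turn -0.0006 tilt [ 1.400e-02  6.000e-04 -9.999e-01] F [ 1.4 -0.4 -0.1] open 0.998 g 0.0 q [ 2. 30. 96.  0. 53. -7.]
```

View pics/c3.png

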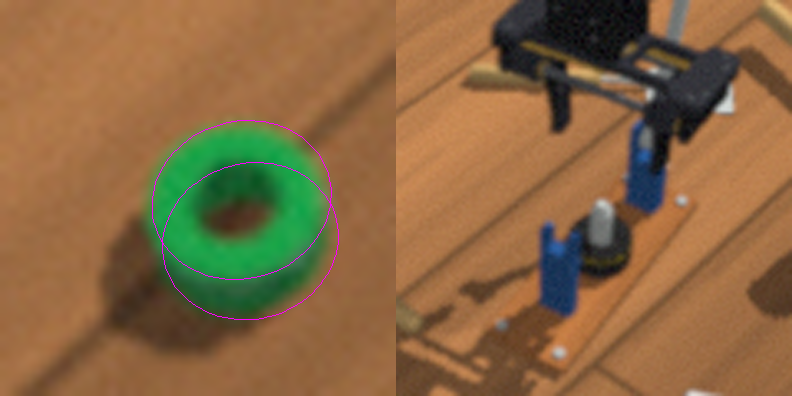

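The black ring sits on the board and the middle green ring is about 1.5 mm left of my outline. Next I'll go for the green ring at (0.6238, -0.266).

Request:
send_rows([
  [0, -0.015, 0.0007, 0, 0],
  [0, -0.03, 0.0015, 0, 0],
  [0, -0.03, 0.0015, 0, 0],
  [0, -0.03, 0.0015, 0, 0],
  [0, -0.03, 0.0015, 0, 0],
  [0, -0.03, 0.0015, 0, 0],
  [0, -0.03, 0.0015, 0, 0],
  [0, -0.03, 0.0015, 0, 0],
  [0, -0.03, 0.0015, 0, 0],
  [0, -0.03, 0.0015, 0.01, 0],
  [0, -0.03, 0.0015, 0.015, 0],
  [0, -0.03, 0.0015, 0.015, 0],
  [0, -0.03, 0.0015, 0.015, 0],
  [0, -0.02, 0.0015, 0.01, 0],
  [0, -0.008, 0.0015, 0, 0],
  [0, 0, 0, 0, 0],
  [0, 0, 0, 0, 0],
  [0, 0, 0, 0, 0],
])

```text
time_s: 10.75
position: [0.6249, -0.2641, 0.0954]
tcp_rot: [[-0.151, 0.988, -0.001], [0.988, 0.151, 0.001], [0.001, -0.0, -1.0]]
force: [0.6, 0.6, 0.6]
opening: 1.005
grasp_force: 0.0
```

Run:
```python
from h import *
to(.6238,-.266,.017)
```

```text
t 10.75 pos [ 0.6249 -0.2641  0.0954] shift [-0.0018 -0.0014  0.0784] turn 0.0003 tilt [-5.e-04  9.e-04 -1.e+00] F [0.6 0.6 0.6] open 1.005 g 0.0 q [-32.  44.  80.   0.  56. -41.]
```

Request:
send_rows([
  [0, -0.0018, -0.0014, 0.02, 0],
  [0, 0, 0, 0.025, 0],
  [0, 0, 0, 0.02, 0],
  [0, 0, 0, 0.01, 0],
  [0, 0, 0, 0.003, 0],
  [0, 0, 0, 0, 0],
  [0, 0, 0, 0, 0],
  [0, 0, 0, 0, 0],
])

```text
time_s: 11.42
position: [0.6251, -0.2681, 0.0186]
tcp_rot: [[-0.151, 0.989, 0.002], [0.989, 0.151, -0.002], [-0.002, 0.002, -1.0]]
force: [-0.1, -0.1, -0.5]
opening: 0.999
grasp_force: 0.0
```

Run:
```python
from h import *
to(.6238,-.266,.017)
```

```text
t 11.42 pos [ 0.6251 -0.2681  0.0186] shift [ 0.0022 -0.001   0.0016] turn -0.0004 tilt [ 0.0025 -0.0016 -1.    ] F [-0.1 -0.1 -0.5] open 0.999 g 0.0 q [-33.  50.  81.   0.  49. -41.]
```

Request:
send_rows([
  [0, 0.0012, -0.001, 0.001, 0],
  [0, 0, 0, 0, 0],
  [255, 0, 0, 0, 0],
  [255, 0, 0, 0, 0],
  [255, 0, 0, 0, 0],
  [255, 0, 0, 0, 0],
  [255, 0, 0, 0, 0],
  [255, 0, 0, 0, 0],
  [255, 0, 0, 0, 0],
])

```text
time_s: 12.17
position: [0.623, -0.2667, 0.0159]
tcp_rot: [[-0.15, 0.989, 0.0], [0.989, 0.15, -0.0], [-0.0, 0.0, -1.0]]
force: [0.3, 0.2, -0.2]
opening: 0.573
grasp_force: 30.0
```

Run:
```python
from h import *
to(.5434,.1294,.16)
```

```text
t 12.17 pos [ 0.623  -0.2667  0.0159] shift [ 0.4036 -0.0192 -0.1442] turn -0.0009 tilt [ 2.e-04 -0.e+00 -1.e+00] F [ 0.3  0.2 -0.2] open 0.573 g 30.0 q [-33.  50.  81.   0.  49. -41.]
```

Request:
send_rows([
  [255, 0, 0, -0.01, 0],
  [255, 0, 0, -0.025, 0],
  [255, 0, 0, -0.035, 0],
  [255, 0, 0, -0.035, 0],
  [255, 0.025, -0.001, -0.03, 0],
  [255, 0.03, -0.0015, -0.009, 0],
  [255, 0.03, -0.0015, 0, 0],
  [255, 0.03, -0.0015, 0, 0],
  [255, 0.03, -0.0015, 0, 0],
  [255, 0.03, -0.0015, 0, 0],
  [255, 0.03, -0.0015, 0, 0],
  [255, 0.03, -0.0015, 0, 0],
  [255, 0.03, -0.0015, 0, 0],
  [255, 0.03, -0.0015, 0, 0],
  [255, 0.03, -0.0015, 0, 0],
  [255, 0.03, -0.0015, 0, 0],
  [255, 0.03, -0.0015, 0, 0],
  [255, 0.025, -0.001, 0, 0],
  [255, 0.015, 0, 0, 0],
  [255, 0.0085, -0.001, 0, 0],
])

```text
time_s: 13.83
position: [0.5364, 0.1608, 0.1606]
tcp_rot: [[-0.153, 0.988, 0.0], [0.988, 0.153, 0.0], [0.0, 0.001, -1.0]]
force: [-0.3, -0.6, -0.6]
opening: 0.574
grasp_force: 30.0
```

Request:
send_rows([
  [255, 0, 0, 0, 0],
  [255, 0, 0, 0, 0],
  [255, 0, 0, 0, 0],
])

```text
time_s: 14.08
position: [0.5374, 0.1577, 0.1601]
tcp_rot: [[-0.149, 0.989, 0.0], [0.989, 0.149, -0.0], [-0.0, 0.0, -1.0]]
force: [0.6, -0.5, -0.9]
opening: 0.574
grasp_force: 30.0
```

Run:
```python
from h import *
to(.5434,.1294,.075)
```

```text
t 14.08 pos [0.5374 0.1577 0.1601] shift [-0.0289  0.0017  0.0851] turn -0.0016 tilt [ 5.e-04 -4.e-04 -1.e+00] F [ 0.6 -0.5 -0.9] open 0.574 g 30.0 q [ 5. 31. 96. -0. 53. -4.]
```

Request:
send_rows([
  [255, -0.01, 0.0006, 0, 0],
  [255, -0.012, 0.0006, 0, 0],
  [255, -0.007, 0.0005, 0, 0],
  [255, 0, 0, 0, 0],
  [255, 0, 0, 0.01, 0],
  [255, 0, 0, 0.015, 0],
  [255, 0, 0, 0.015, 0],
  [255, 0, 0, 0.01, 0],
  [255, 0, 0, 0, 0],
  [255, 0, 0, 0, 0],
])

```text
time_s: 14.92
position: [0.5425, 0.1304, 0.1091]
tcp_rot: [[-0.15, 0.989, -0.002], [0.989, 0.15, 0.0], [0.0, -0.002, -1.0]]
force: [-0.1, 0.3, -1.4]
opening: 0.576
grasp_force: 30.0
```

Run:
```python
from h import *
to(.5434,.1294,.0565)
s,_=snap('scene','scene3')
u0,v0=270,125
im=cv2.resize(s[v0:v0+50,u0:u0+50],(500,500),interpolation=cv2.INTER_CUBIC)
cv2.imwrite('pics/c4.png',im)
```

```text
t 14.92 pos [0.5425 0.1304 0.1091] shift [-0.0011  0.0008  0.0526] turn -0.0007 tilt [-0.0019  0.     -1.    ] F [-0.1  0.3 -1.4] open 0.576 g 30.0 q [ 2. 36. 98.  0. 47. -7.]
```

View pics/c4.png

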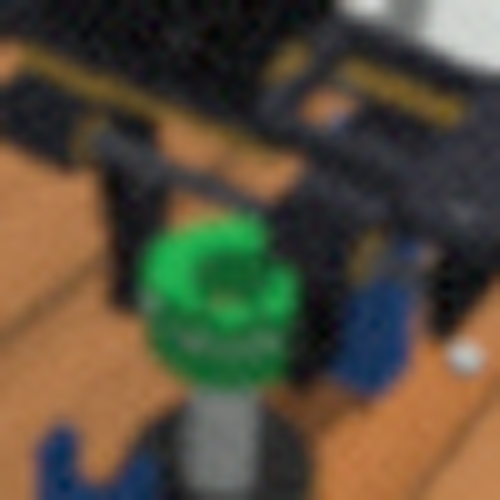

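The green ring is centred over the spindle (both at about column 223 in the crop). Now I'll lower it.

Request:
send_rows([
  [255, -0.0005, 0.0005, 0.005, 0],
  [255, 0, 0, 0.007, 0],
  [255, 0, 0, 0.008, 0],
  [255, 0, 0, 0.008, 0],
  [255, 0, 0, 0.008, 0],
  [255, 0, 0, 0.008, 0],
  [255, 0, 0, 0.004, 0],
  [255, 0, 0, 0, 0],
  [255, 0, 0, 0, 0],
])

```text
time_s: 15.72
position: [0.5435, 0.1298, 0.0615]
tcp_rot: [[-0.15, 0.989, -0.001], [0.989, 0.15, -0.0], [0.0, -0.001, -1.0]]
force: [0.8, 0.6, -0.6]
opening: 0.576
grasp_force: 30.0
```

Request:
send_rows([
  [255, 0, 0, 0.002, 0],
  [255, 0, 0, 0.001, 0],
  [255, 0, 0, 0.001, 0],
  [255, 0, 0, 0, 0],
  [255, 0, 0, 0, 0],
])

```text
time_s: 16.13
position: [0.5437, 0.1299, 0.058]
tcp_rot: [[-0.15, 0.989, 0.0], [0.989, 0.15, -0.0], [-0.0, 0.0, -1.0]]
force: [-0.6, 0.0, -0.9]
opening: 0.574
grasp_force: 30.0
```

Request:
send_rows([
  [255, 0, 0, 0.0007, 0],
  [255, 0, 0, 0.0005, 0],
  [255, 0, 0, 0, 0],
  [255, 0, 0, 0, 0],
])

```text
time_s: 16.47
position: [0.5436, 0.1299, 0.0567]
tcp_rot: [[-0.15, 0.989, -0.0], [0.989, 0.15, -0.0], [0.0, -0.0, -1.0]]
force: [-0.4, 0.2, -0.8]
opening: 0.573
grasp_force: 30.0
```

Request:
send_rows([
  [255, 0, 0, 0.0005, 0],
  [255, 0, 0, 0.0003, 0],
  [255, 0, 0, 0, 0],
])

```text
time_s: 16.72
position: [0.5436, 0.1299, 0.0558]
tcp_rot: [[-0.15, 0.989, -0.0], [0.989, 0.15, 0.0], [0.0, -0.0, -1.0]]
force: [0.4, 0.7, -1.2]
opening: 0.574
grasp_force: 30.0
```

Request:
send_rows([
  [255, 0, 0, 0.0005, 0],
  [255, 0, 0, 0.0003, 0],
  [255, 0, 0, 0, 0],
])

```text
time_s: 16.97
position: [0.5436, 0.1299, 0.0558]
tcp_rot: [[-0.15, 0.989, 0.0], [0.989, 0.15, -0.0], [-0.0, 0.0, -1.0]]
force: [-0.7, 0.4, 3.8]
opening: 0.575
grasp_force: 30.0
```

Request:
send_rows([
  [0, 0, 0, 0, 0],
  [0, 0, 0, 0, 0],
  [0, 0, 0, 0, 0],
  [0, 0, 0, 0, 0],
  [0, 0, 0, -0.01, 0],
  [0, 0, 0, -0.025, 0],
  [0, 0, 0, -0.035, 0],
  [0, 0, 0, -0.035, 0],
  [0, 0, 0, -0.035, 0],
  [0, 0, 0, -0.035, 0],
  [0, 0, 0, -0.035, 0],
  [0, 0, 0, -0.035, 0],
  [0, 0, 0, -0.03, 0],
  [0, 0, 0, -0.01, 0],
  [0, 0, 0, 0, 0],
  [0, 0, 0, 0, 0],
  [0, 0, 0, 0, 0],
])

```text
time_s: 18.38
position: [0.5423, 0.1298, 0.3381]
tcp_rot: [[-0.15, 0.989, -0.004], [0.989, 0.15, -0.0], [0.0, -0.004, -1.0]]
force: [-0.3, -0.4, -0.7]
opening: 0.997
grasp_force: 0.0
```

Run:
```python
from h import *
from scipy.optimize import minimize_scalar
S=np.array([.5436,.1292]);yd=np.array([-np.sin(.1508),np.cos(.1508)])
def hd(q): r=S+yd*(.085-.193*np.cos(q)); return np.array([*r,.094+.193*np.sin(q)])
obs={}
for n in('scene','top'):
    im=cv2.imread(f'pics/{n}0.png');hsv=cv2.cvtColor(im,cv2.COLOR_BGR2HSV).astype(int);m=((hsv[...,0]<5)|(hsv[...,0]>175))&(hsv[...,1]>170)&(hsv[...,2]>120)
    c={'scene':(321,81.5),'top':(159.5,210.5)}[n];v,u=np.nonzero(m);k=(abs(u-c[0])<12)&(abs(v-c[1])<12);obs[n]=np.array([u[k].mean(),v[k].mean()]);print(n,k.sum(),obs[n])
for ns in(['scene'],['top'],['scene','top']):
    r=minimize_scalar(lambda q:sum(np.sum((proj(n,[hd(q)])[0]-obs[n])**2) for n in ns),bounds=(1.5,2.2),method='bounded');print(ns,r.x,r.fun,hd(r.x))
h=hd(r.x);to(h[0],h[1],h[2]-.005,.1508)
s,_=snap('scene','scene4');d=np.load('pics/scene4.npy')
cv2.imwrite('pics/c5.png',cv2.resize(s[60:220,230:390],(560,560),interpolation=cv2.INTER_CUBIC))
```

```text
scene 52 [320.30769231  81.48076923]
top 52 [159.73076923 209.84615385]
['scene'] 1.8419779215708831 0.07734294923032252 [0.52306384 0.26434755 0.27994683]
['top'] 1.857205714983361 0.8414178044540123 [0.52263938 0.26714094 0.27913804]
['scene', 'top'] 1.85370376115139 1.1197959167942677 [0.52273683 0.26649962 0.27932784]
t 18.38 pos [0.5423 0.1298 0.3381] shift [0.1381 0.0015 0.0638] turn -0.0001 tilt [-4.3e-03 -2.0e-04 -1.0e+00] F [-0.3 -0.4 -0.7] open 0.997 g 0.0 q [ 2. 19. 84. -0. 77. -7.]
```

View pics/c5.png

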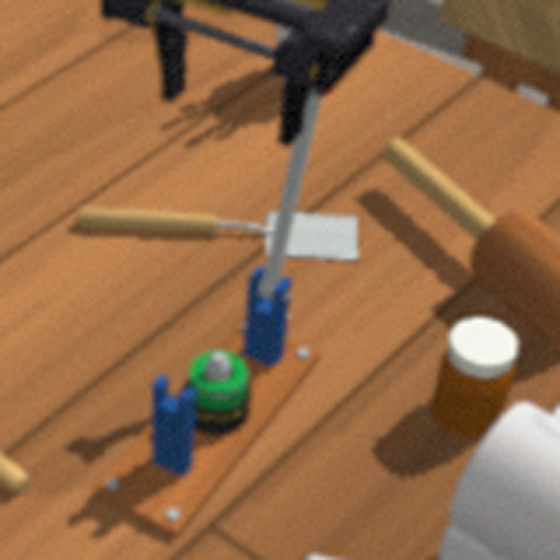

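Both rings are stacked on the spindle and the bar is still open. Next is the handle.

Request:
send_rows([
  [0, 0.02, 0, 0, 0],
  [0, 0.03, 0.0005, 0, 0],
  [0, 0.03, 0.0005, 0, 0],
  [0, 0.03, 0.0005, 0, 0],
  [0, 0.02, 0, 0, 0],
  [0, 0.007, 0, 0, 0],
  [0, 0, 0, 0, 0],
  [0, 0, 0, 0, 0],
  [0, 0, 0, 0, 0],
])

```text
time_s: 19.18
position: [0.5246, 0.2642, 0.3393]
tcp_rot: [[-0.149, 0.989, -0.001], [0.989, 0.149, -0.001], [-0.001, -0.002, -1.0]]
force: [-0.7, 0.5, -0.5]
opening: 1.004
grasp_force: 0.0
```

Run:
```python
from h import *
to(.5228,.2658,.2745,.1508)
```

```text
t 19.18 pos [0.5246 0.2642 0.3393] shift [ 0.0019 -0.0015  0.0648] turn -0.0012 tilt [-0.0014 -0.0013 -1.    ] F [-0.7  0.5 -0.5] open 1.004 g 0.0 q [16. 22. 80. -0. 79.  7.]
```

Request:
send_rows([
  [0, 0.0015, -0.0015, 0.02, 0],
  [0, 0, 0, 0.02, 0],
  [0, 0, 0, 0.015, 0],
  [0, 0, 0, 0.0095, 0],
  [0, 0, 0, 0, 0],
  [0, 0, 0, 0, 0],
  [180, 0, 0, 0, 0],
  [180, 0, 0, 0, 0],
  [180, 0, 0, 0, 0],
  [180, 0, 0, 0, 0],
  [255, 0, 0, 0, 0],
  [255, 0, 0, 0, 0],
  [255, 0, 0, 0, 0],
])

```text
time_s: 20.27
position: [0.5228, 0.2669, 0.2757]
tcp_rot: [[-0.15, 0.989, 0.0], [0.989, 0.15, 0.0], [-0.0, 0.0, -1.0]]
force: [0.3, 0.5, -0.6]
opening: 0.554
grasp_force: 0.0
```

Run:
```python
from h import *
to(.5228,.2658,.2745,.1508)
q=np.linspace(1.848,0,20);X=-193*np.cos(q);Z=193*np.sin(q)
print(np.round(np.c_[np.diff(X),-np.diff(Z)],1).tolist())
```

```text
t 20.27 pos [0.5228 0.2669 0.2757] shift [-0.0011 -0.0002  0.0012] turn 0.0001 tilt [ 2.e-04  0.e+00 -1.e+00] F [ 0.3  0.5 -0.6] open 0.554 g 0.0 q [16. 25. 85. -0. 70.  7.]
[[-18.3, -4.3], [-18.6, -2.5], [-18.8, -0.6], [-18.7, 1.2], [-18.5, 3.0], [-18.1, 4.8], [-17.6, 6.5], [-16.9, 8.2], [-16.0, 9.8], [-15.0, 11.3], [-13.8, 12.7], [-12.5, 14.0], [-11.1, 15.1], [-9.6, 16.1], [-8.0, 17.0], [-6.3, 17.7], [-4.5, 18.2], [-2.7, 18.6], [-0.9, 18.7]]
```

Not closed yet; wait for the fingers.

Request:
send_rows([
  [255, -0.001, 0, 0.001, 0],
  [255, 0, 0, 0, 0],
  [255, 0, 0, 0, 0],
  [255, 0, 0, 0, 0],
  [255, 0, 0, 0, 0],
  [255, 0, 0, 0, 0],
  [255, 0, 0, 0, 0],
  [255, 0, 0, 0, 0],
])

```text
time_s: 20.93
position: [0.5231, 0.2658, 0.2745]
tcp_rot: [[-0.15, 0.989, 0.0], [0.989, 0.15, -0.0], [-0.0, 0.0, -1.0]]
force: [2.1, -0.1, -1.6]
opening: 0.318
grasp_force: 30.0
```

Request:
send_rows([
  [255, -0.009, 0, -0.0022, 0],
  [255, -0.0093, 0, -0.0021, 0],
  [255, -0.0186, 0, -0.0025, 0],
  [255, -0.0188, 0, -0.0006, 0],
  [255, -0.0187, 0, 0.0012, 0],
  [255, -0.0185, 0, 0.003, 0],
  [255, -0.0181, 0, 0.0048, 0],
  [255, -0.0176, 0, 0.0065, 0],
  [255, 0, 0, 0, 0],
  [255, 0, 0, 0, 0],
])

```text
time_s: 21.77
position: [0.5425, 0.1373, 0.2668]
tcp_rot: [[-0.148, 0.989, -0.0], [0.989, 0.148, -0.001], [-0.001, -0.0, -1.0]]
force: [1.3, -0.8, -0.1]
opening: 0.316
grasp_force: 30.0
```

```bash
cat > k.py <<'E'
from h import *
s=read_state();p=np.array(s['position']);R=np.array(s['tcp_rot']);g=p-.005*R[:,2]
S=np.array([.5436,.1292]);yd=np.array([-np.sin(.1508),np.cos(.1508)]);xd=np.array([yd[1],-yd[0]])
a=(g[:2]-S)@yd-.085;b=g[2]-.094;print('q',np.arctan2(b,-a),'r',np.hypot(a,b),'lat',(g[:2]-S)@xd,'F',np.round(R.T@s['force'],1),s['opening'],s['grasp_force'],s['time_s'])
E
python3 k.py
```

```text
q 1.1628295431242488 r 0.19367376520316307 lat 0.00014932041008056847 F [-1.   1.1  0.1] 0.31584817721680364 30.00081575475633 21.7667
```

Request:
send_rows([
  [255, -0.0169, 0, 0.0082, 0],
  [255, -0.016, 0, 0.0098, 0],
  [255, -0.015, 0, 0.0113, 0],
  [255, -0.0138, 0, 0.0127, 0],
  [255, -0.0125, 0, 0.014, 0],
  [255, -0.0111, 0, 0.0151, 0],
  [255, -0.0096, 0, 0.0161, 0],
  [255, -0.008, 0, 0.017, 0],
  [255, -0.0063, 0, 0.0177, 0],
  [255, -0.0045, 0, 0.0182, 0],
  [255, -0.0015, 0, 0.01, 0],
  [255, 0, 0, 0, 0],
  [255, 0, 0, 0, 0],
])

```text
time_s: 22.85
position: [0.5596, 0.0243, 0.1166]
tcp_rot: [[-0.151, 0.989, -0.001], [0.988, 0.151, -0.001], [-0.001, -0.001, -1.0]]
force: [-1.1, -4.7, -0.0]
opening: 0.317
grasp_force: 30.0
```

```bash
python3 k.py
```

```text
q 0.14356403213452767 r 0.19308233469795352 lat 0.00010925398721189216 F [-4.5 -1.8  0. ] 0.3170785991116657 30.00125284306705 22.85
```

Request:
send_rows([
  [255, -0.001, 0, 0.008, 0],
  [255, -0.0006, 0, 0.008, 0],
  [255, -0.0004, 0, 0.006, 0],
  [255, 0, 0, 0.003, 0],
  [255, 0, 0, 0.002, 0],
  [255, 0, 0, 0, 0],
  [255, 0, 0, 0, 0],
])

```text
time_s: 23.43
position: [0.5599, 0.0228, 0.0896]
tcp_rot: [[-0.151, 0.989, -0.0], [0.989, 0.151, -0.0], [-0.0, -0.0, -1.0]]
force: [0.3, -5.5, -0.5]
opening: 0.316
grasp_force: 30.0
```

```bash
python3 k.py
```

```text
q 0.003151370993393563 r 0.19267639204066137 lat 0.00011096579609269566 F [-5.5 -0.5  0.5] 0.31629874709104416 29.99990955926478 23.4333
```

Request:
send_rows([
  [255, -0.0004, 0, 0.0007, 0],
  [255, 0, 0, 0.0005, 0],
  [255, 0, 0, 0, 0],
  [255, 0, 0, 0, 0],
])

```text
time_s: 23.77
position: [0.5599, 0.0227, 0.0884]
tcp_rot: [[-0.15, 0.989, -0.0], [0.989, 0.15, 0.0], [0.0, -0.0, -1.0]]
force: [-1.2, -2.6, 1.7]
opening: 0.313
grasp_force: 30.0
```

Request:
send_rows([
  [100, 0, 0, 0, 0],
  [100, 0, 0, 0, 0],
  [100, 0, 0, 0, 0],
  [0, 0, 0, 0, 0],
  [0, 0, 0, 0, 0],
  [0, 0, 0, 0, 0],
  [0, 0, 0, -0.01, 0],
  [0, 0, 0, -0.02, 0],
  [0, 0, 0, -0.03, 0],
  [0, 0, 0, -0.035, 0],
  [0, 0, 0, -0.035, 0],
  [0, 0, 0, -0.03, 0],
  [0, 0, 0, 0, 0],
  [0, 0, 0, 0, 0],
  [0, 0, 0, 0, 0],
])

```text
time_s: 25.02
position: [0.5592, 0.0225, 0.2481]
tcp_rot: [[-0.15, 0.989, -0.001], [0.989, 0.15, 0.0], [0.0, -0.001, -1.0]]
force: [0.6, -0.9, -0.3]
opening: 1.002
grasp_force: 0.0
```

Run:
```python
from h import *
s,d=snap('scene','scene5');W=cloud('scene',d);hsv=cv2.cvtColor(s,cv2.COLOR_BGR2HSV).astype(int)
m=((hsv[...,0]<5)|(hsv[...,0]>175))&(hsv[...,1]>170)&(hsv[...,2]>120)
v,u=np.nonzero(m);print('red px',u.mean(),v.mean(),u.std(),'W',np.median(W[v,u],0))
S=np.array([.5436,.1292]);yd=np.array([-np.sin(.1508),np.cos(.1508)])
for q in(0,.05,.1):print(q,proj('scene',[[*(S+yd*(.085-.193*np.cos(q))),.094+.193*np.sin(q)]]))
to(0,0,0)
```

```text
red px 272.5098039215686 181.45098039215685 2.6149835902428764 W [0.56380135 0.01779628 0.10086325]
0 [[272.72514429 181.4182554 ]]
0.05 [[272.79241634 179.01080926]]
0.1 [[272.95525189 176.46971753]]
t 25.07 pos [0.5588 0.0226 0.2472] shift [ 0.0613 -0.5552  0.2487] turn -0.0008 tilt [-2.6e-03  4.0e-04 -1.0e+00] F [-0.1  0.1 -1. ] open 1.0 g 0.0 q [ -9.  24.  91.   0.  65. -18.]
```

The handle's pixel matches q ≈ 0, so the keeper is closed and the robot is clear.

```bash
python3 -c "
from rig import hand_in; print(hand_in())"
```

```text
the job is handed in; nothing more can be done
None
```

I lowered the black ring and then the green ring onto the spindle, swung the keeper bar into its catch, and handed the job in at about 25 s; the judge's verdict was not shown.

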